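# Uncover the night lamp's reset lever and hold it at the mark

### The arm

A 7-joint arm with a two-finger parallel gripper is mounted at the origin on the work surface. World frame = base frame: x ahead of the robot, y to its left, z up, the work surface at z = 0. Lengths are in mm, angles in rad, forces in N, time in s.
With the tool pointing down it reaches from about 400 to 875 mm from the base axis. Payload 6.5 kg.
Tool frame: the origin (TCP) lies midway between the tips of the shut fingers; the grasp point (between the pads) lies 19 mm behind it (hold_point_z is the distance from the TCP to the grasp point, in mm); z points along the fingers, y is the line along which they close (so a half turn about z gives the same grasp; the last joint's range is limited). The gripper opens to 88 mm and grips with 3 to 60 N. Pads are 18 mm wide; open, the fingers measure 123 mm over their backs; the gripper's body (75 mm by 187 mm) begins 45 mm behind the grasp point.
Start: joints at [1.195, 0.536, -0.004, 1.538, 0.003, 1.067, -0.071], TCP at [198.159, -619.05, 202.616] pointing down, gripper open.
Joint ranges: [-2.7, 2.7], [-0.37, 2.16], [-1.27, 1.26], [0.24, 2.4], [-1.31, 4.45], [0.19, 1.91], [-2.76, 2.76]. Speed limits (rad/s): [2.39, 2.39, 3.14, 3.14, 3.14, 3.14, 3.14].

### API

Orientations are given as a 3x3 rotation matrix whose columns are the frame's x, y, z axes.
In Python, from station import * gives the robot as it stands. Calls block until the motion is done:
- goto(position, orientation): joint-space move of the TCP to a pose.
- move_l(position, max_speed=150, rotation=None): straight line of the TCP; rotation=None keeps the orientation; max_speed is the mean speed in mm/s.
- move_j(angles): joint-space move.
- move_gripper(opening, f_grip=None): opening from 0.0 (shut) to 1.0 (fully open); f_grip is the grip in N (None keeps the last); returns when the fingers have stopped.
- wait(seconds).
- inverse_kinematics(position, orientation): joint angles nearest the present ones, or None.
- grab_frame(name): name is "side" or "top"; returns a dict with "pixels" (420x560x3 uint8, red, green, blue), "range_z" (420x560 float32, mm along the optical axis (not along the pixel's ray), 0 where there is no reading), "mtx" (3x3 intrinsics, pixels), "dist" ([k1, k2, p1, p2, k3] as OpenCV has them; the pictures are not rectified), "camera_from_world" (4x4, takes a point from world to camera coordinates). Camera axes: x right, y down, z forward; pixel columns grow to the right and rows downward; lengths in mm; the calibration is good to about 2 mm. A picture is of the moment at which its call begins.
A pose or a line that the arm cannot do raises PlanningError and nothing moves.
- job_done(): hands the job in; it is judged then, once.
Readings, each from a call of its own:
- get_clock(): time.
- get_joint_pos(): joint angles.
- get_joint_velocities(): joint speeds.
- get_joint_torque(): joint torques, N m.
- get_tcp_pos(): TCP position.
- get_tool_rot(): TCP orientation.
- get_contact_force(): force on the tool from outside, world axes, zero at the start.
- get_ft_torque(): the same for the moment, N m.
- get_finger_gap(): opening from 0.0 (shut) to 1.0 (fully open).
- get_finger_force(): force on a finger pad.
Only numpy, scipy, OpenCV 4.12 (cv2) and the standard library are available. Lean on these libraries where they do the work, as an engineer would, in place of code of your own. Each camera call takes 0.05 s, during which the arm holds its last target. There are 200 camera calls.

### The job

Reset the night lamp: lift the loose child-guard cover off its pull lever and set it down (do not drop it) the right way up, flat inside the shallow wooden tray, and let go of it. Then pull the spring-return lever out along its slot until its crossbar is level with the pair of mark blocks on the lamp base, and finish still holding it there, because it springs back if released. Leave the other things on the stool where they are.

Things in the scene. Friction and masses are not known exactly. Their poses are not given: they have to be found in the camera images.
- lamp: White plastic night lamp, fixed to the stool. Origin: centre of the underside of its base, a slab 280 mm long (own x), 110 mm wide (own y), top 30 mm above the stool. A mushroom shade (110 mm across, top 130 mm above the stool, underside 77 mm) stands on its +x end, 80 mm from the origin. On its -x half the pull lever slides in a straight slot along own x at y = 0; pulling out means towards the lamp's own -x, away from the shade. Its direction on the stool varies.
- lever (a joint): How far the lever is pulled out (m): 0 at home (45 mm from the lamp origin on the -x side, hidden under the cover at the start), end stop 0.055. A spring pulls it home with about 2.4 N at 0, 7 N at 0.03 and 11 N at the end stop, so grip it firmly.
- lever_grip (a point): Middle of the lever's upright grip, a round plastic knob 24 mm across and 30 mm tall (67 to 97 mm above the stool) on a 14 mm stalk; this point is 82 mm above the stool. At the foot of the stalk is a crossbar 5 mm thick (own x), 42 mm long across the slot, 31 to 37 mm above the stool, directly below this point. The axes are the lamp's.
- lever_bar (a point): Middle of the top of the lever's crossbar, directly under its grip, 37 mm above the stool. The axes are the lamp's.
- mark (a joint): Where the pair of mark blocks stands, as the lever pull (m) at which the crossbar's middle is exactly level with the blocks' middle. It differs each time and the blocks are stiff: leave them.
- mark_mid (a point): Point on the slot's centre line midway between the two mark blocks, 37 mm above the stool. The blocks are dark, 8 mm thick along the slot, 14 mm wide, 12 mm tall (top 42 mm above the stool), centred 41 mm either side of the slot. The axes are the lamp's.
- cover_center (a point): Middle of the loose child-guard cover (55 to 90 g), half-way up: a plastic box open below, 62 mm along its own x, 58 mm along its own y, walls 3 mm, 75 mm tall, and on its top a grip ridge 44 mm along x, 14 mm wide (y), 24 mm tall. 99 mm tall in all; its lower rim is 49.5 mm below this point, the ridge's middle 37.5 mm above it. At the start it stands on the lamp's base over the lever, its x along the lamp's x within 2 degrees; it must rise 70 mm to clear the lever.
- tray_in (a point): Centre of the inner floor (5 mm above the stool) of the shallow wooden tray, fixed to the stool: outside 160 mm (own x) by 140 mm (own y) by 18 mm high, walls 5 mm thick.
- sippy_cup: Bystander, leave it: closed sippy cup with lid, spout and two handles, about 72 mm across (104 mm over the handles) and 126 mm high, upright. Origin at its underside, near the middle of its length.
- elephant: Bystander, leave it: white ceramic elephant figurine, about 125 mm long, 70 mm wide and 90 mm high, standing. Origin at its underside, near the middle of its length.
- lotion: Bystander, leave it: closed lotion bottle, 52 mm across and 130 mm high, upright. Origin at its underside, near the middle of its length.
- hairbrush: Bystander, leave it: steel baby hairbrush lying flat along its own x, 190 mm long, 45 mm wide, 31 mm high. Origin at its underside, near the middle of its length.
- teether: Bystander, leave it: hard silicone teether ring lying flat, 72 mm across, 14 mm high. Origin at its underside, near the middle of its length.
- rattle: Bystander, leave it: wooden rattle lying flat along its own x: two 44 mm discs 22 mm high joined by a rod, 134 mm long. Origin at its underside, near the middle of its length.
Mind the look-alikes: they are no part of the job. There is more than one size of the part that bears tray_in; the job needs the largest.

How it is judged:
By the outcome, as a careful person would: the job done as asked, in the order asked, and still so for the second after the job is handed in, while the arm keeps its last pose, push and grip.
It also fails if it takes over 58 s, if anything falls off the work surface, if the arm or the gripper's body presses on something with over 40 N, if the wrist force passes 120 N, or if a joint passes its speed limit or range.

## Working session

There is one attempt and no reset: what is moved stays moved. The work goes in short steps, each a Python script; the robot and the scene stay as the last script left them, time stands still between calls to the robot, and variables do not carry over. Pictures are saved under pics/ and viewed, at most 10 in all, crops included, and the job is handed in when it is done.

```bash
mkdir -p pics
cat > h.py <<'E'
from station import *
import numpy as np, cv2
def cloud(f):
    r=f["range_z"]; h,w=r.shape
    u,v=np.meshgrid(np.arange(w),np.arange(h))
    n=cv2.undistortPoints(np.stack([u,v],-1).reshape(-1,1,2).astype(np.float64),f["mtx"],f["dist"]).reshape(h,w,2)
    c=np.dstack([n*r[...,None],r])
    T=f["camera_from_world"]
    p=(c-T[:3,3])@T[:3,:3]
    p[r<=0]=np.nan
    return p
def save(f,n): cv2.imwrite("pics/"+n+".png",f["pixels"][...,::-1])
E
python3 - <<'E'
from h import *
for n in("top","side"):
    f=grab_frame(n); save(f,n+"0"); np.save(n+"0.npy",cloud(f)); T=f["camera_from_world"]
    print(n,-T[:3,:3].T@T[:3,3],T[:3,:3].round(2).tolist(),f["mtx"][0,0])
print(get_clock(),get_tool_rot())
E
```

```text
top [ 349.79979511  -45.3058451  1337.62153958] [[-0.01, -1.0, -0.01], [-0.99, 0.02, -0.11], [0.11, 0.01, -0.99]] 499.14915330673404
side [-391.54050376  910.32968651 1150.09282761] [[-0.74, -0.67, -0.01], [-0.42, 0.47, -0.78], [0.53, -0.57, -0.63]] 513.8463316976033
0.1 [[ 9.52375770e-01  3.04926300e-01 -5.86323659e-04]
 [ 3.04926841e-01 -9.52374688e-01  1.44044479e-03]
 [-1.19170310e-04 -1.55063054e-03 -9.99998791e-01]]
```

View pics/top0.png

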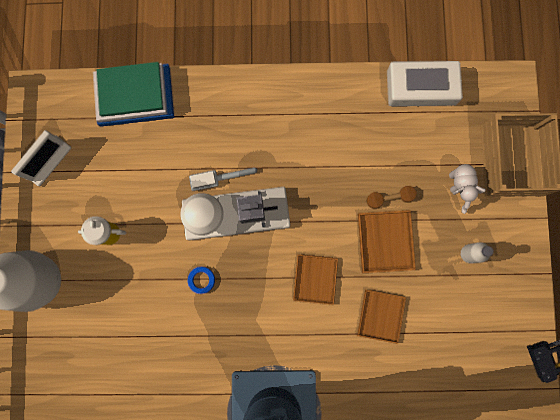

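View pics/side0.png

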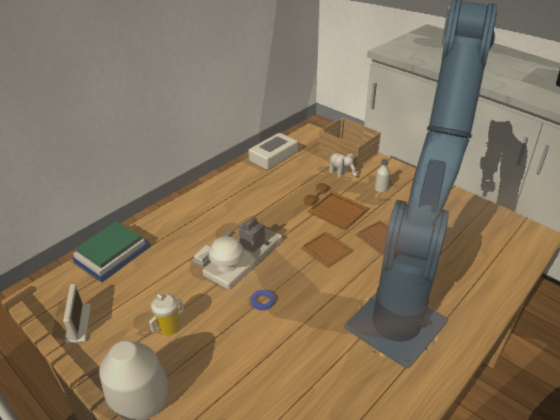

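The top view shows the lamp with shade (201,214), cover with ridge (255,208), and three trays. The largest tray is at (388,240), and the brush lies beside the lamp at (220,178). I'll measure these from range data.

```bash
cat > m.py <<'E'
from h import *
p=np.load("top0.npy"); im=cv2.imread("pics/top0.png"); q=np.load("side0.npy")
def rect(mask,name,p=p):
    n,l,s,c=cv2.connectedComponentsWithStats(mask.astype(np.uint8)); i=1+np.argmax(s[1:,4]); P=p[l==i]
    r=cv2.minAreaRect(P[:,:2].astype(np.float32)); print(name,len(P),r,"z",np.median(P[:,2]),"mean",P.mean(0)); return P
def roi(u0,u1,v0,v1):
    m=np.zeros(p.shape[:2],bool); m[v0:v1,u0:u1]=1; return m
z=p[...,2]
R=roi(180,300,185,245)
rect(R&(z>22)&(z<38),"slab"); 
rect(R&(z>110)&(z<140)&roi(230,290,185,245),"ridge")
rect(R&(z>95)&roi(230,290,185,245),"covertop")
rect(R&(z>85)&roi(175,228,185,245),"shade")
T=roi(350,425,203,280)
hsv=cv2.cvtColor(im,cv2.COLOR_BGR2HSV)
rect(T&(z>11)&(z<24),"trayrim z"); 
print("table z",np.nanmedian(z[300:340,100:200]))
for n,(u0,u1,v0,v1) in dict(a=(355,422,205,275),b=(290,345,248,308),c=(353,413,285,348)).items():
    print(n,hsv[(v0+v1)//2,(u0+u1)//2],hsv[v1-1,u0])
    m=roi(u0,u1,v0,v1)&(hsv[...,1]>150)&(hsv[...,0]<14)
    rect(m,n)
# side-view ridge
zq=q[...,2]; 
m=(zq>112)&(zq<140)&(abs(q[...,0]-np.nanmedian(p[208,250:260,0]))<50)&(abs(q[...,1]-np.nanmedian(p[208,250:260,1]))<40)
rect(m,"ridge side",q)
np.set_printoptions(linewidth=200,precision=0,suppress=True)
print(z[190:240:3,228:292:3])
cv2.imwrite("pics/crop1.png",np.hstack([cv2.resize(im[180:245,175:300],None,fx=4,fy=4,interpolation=2)]))
E
python3 m.py
```

```text
slab 2246 ((520.6609497070312, 99.53651428222656), (110.37970733642578, 280.1565856933594), 6.38126277923584) z 29.466644228032557 mean [518.26389169  58.93794783  29.43537914]
ridge 122 ((524.1287231445312, 54.1181640625), (14.160930633544922, 45.223243713378906), 4.109544277191162) z 127.83348361053584 mean [523.41154391  54.28674438 126.7849904 ]
covertop 585 ((524.4998168945312, 54.78598403930664), (58.390995025634766, 62.06271743774414), 6.275707244873047) z 105.43787801325192 mean [523.41122094  54.19097594 109.2702904 ]
shade 1413 ((510.5249938964844, 177.00538635253906), (105.29405212402344, 104.3002700805664), 24.676464080810547) z 118.58282386574993 mean [508.0742644  173.99210527 115.58224331]
trayrim z 450 ((440.5843505859375, -300.9163818359375), (160.7146453857422, 141.76063537597656), 2.2830588817596436) z 16.544006749792764 mean [ 441.852144   -300.73395426   16.50999303]
table z 0.6428371117349267
a [ 14 193 144] [ 16 145 165]
a 148 ((440.9960021972656, -241.70474243164062), (151.81640625, 23.240751266479492), 2.1023242473602295) z 5.741453246243939 mean [ 441.717380
[... 1807 characters left out ...]
  32.  31.  25.   1.]
 [ 32.  34.  30.  31.  27.  39.  34.  28.  29.  32.  26.  28.  47.  31.  29.  28.  29.  29.  33.  23.  28.  -0.]
 [ 30.  30.  34.  31.  30.  32.  27.  32.  30.  32.  33.  33.  40.  29.  27.  30.  30.  28.  24.  29.  26.  -1.]
 [ 34.  28.  30.  29.  27.  29.  27.  22.  32.  30.  31.  27.  30.  28.  24.  21.  17.   9.  -1.  -0.  -1.   1.]
 [ 31.  28.  27.  23.  32.  28.  22.  20.  17.   8.   3.   2.   1.   3.   0.   1.  -1.   1.   2.   0.   4.   5.]
 [ 12.   9.  -4.  -2.  -1.  -2.   5.   3.  -0.   4.   4.  -3.  -1.  -4.  -1.   2.   1.  -4.  -3.  -2.  -1.  -3.]
 [ -0.   1.   7.  -2.   0.   1.  -3.  -6.  -4.   2.   3.   1.   1.  -5.  -5.   2.  -3.  -5.   2.  -6.  -6.   1.]]
```

View pics/crop1.png

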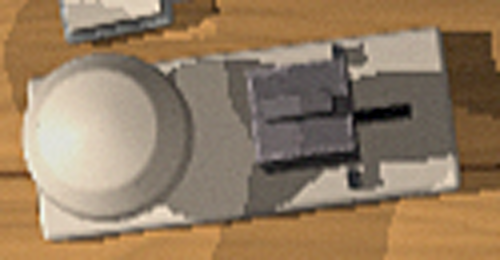

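Lamp pose, cover and tray agree with the stated dimensions, and the mark blocks show just right of the cover. I'm going in to lift the cover.

```bash
cat >> h.py <<'E'
def rot(deg,s=1):
    a=np.radians(deg); y=s*np.array([np.cos(a),np.sin(a),0]); z=np.array([0,0,-1.]); return np.column_stack([np.cross(y,z),y,z])
E
python3 - <<'E'
from h import *
for s in(1,-1):
  for P,d in (((524.2,54.5,260),6.2),((440.6,-300.9,200),2.3)):
    j=inverse_kinematics(P,rot(d,s)); print(s,None if j is None else np.round(j,2))
E
```

```text
1 [ 0.41  0.36 -0.76  1.77  0.27  1.13 -0.32]
1 [ 0.84  0.37 -0.41  1.83  0.17  0.97  0.4 ]
-1 [ 0.62  0.46 -1.07  1.76  0.44  1.19  2.68]
-1 [ 0.32  0.34  0.25  1.86 -0.1   0.95 -2.49]
```

Run:
```python
from h import *
R=rot(6.2)
goto((524.2,54.5,230),R)
move_gripper(0.6,25)
move_l((524.2,54.5,108),100)
print("F",get_contact_force())
move_gripper(0.0,25); print("gap",get_finger_gap()*88,get_finger_force())
move_l((524.2,54.5,215),100)
print(get_finger_gap()*88,get_contact_force(),get_tcp_pos(),get_clock())
f=grab_frame("side"); save(f,"side1"); f=grab_frame("top"); save(f,"top1")
a=cv2.imread("pics/side1.png")[120:330,170:340];b=cv2.imread("pics/top1.png")[160:270,170:310]
cv2.imwrite("pics/c2.png",np.hstack([cv2.resize(a,(400,494)),cv2.resize(b,(400,494))]))
```

```text
F [0.18265522 0.98908216 0.61690738]
gap 0.4295653894187744 0.0
0.4023084645810467 [ 0.69499348 -0.90877353 -0.22692835] [523.74279268  54.3667761  214.36362096] 6.8667
```

View pics/c2.png

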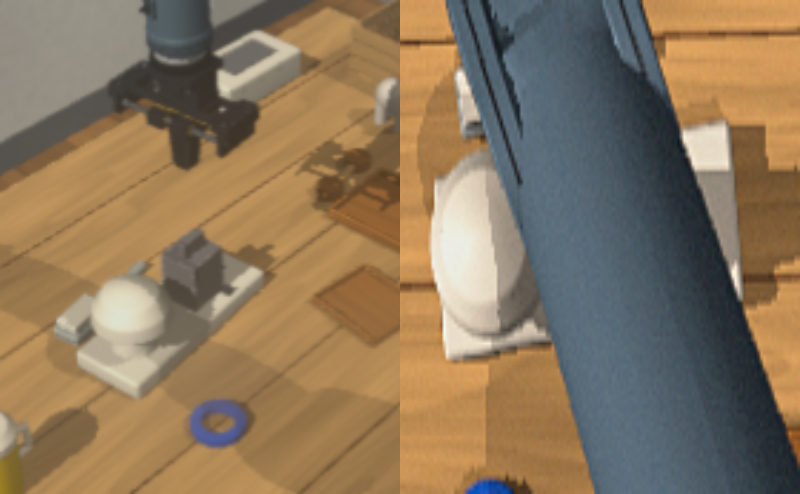

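The side picture shows shut, empty fingers above the cover, which still stands over the lever. I'll measure the fingertips and cover to see why the grasp missed.

Run:
```python
from h import *
f=grab_frame("side"); q=cloud(f); im=f["pixels"]
n=lambda a,b,c,d:(q[...,0]>a)&(q[...,0]<b)&(q[...,1]>c)&(q[...,1]<d)
m=n(470,580,10,110)&(q[...,2]>165)
P=q[m]; print(len(P), "minz",np.sort(P[:,2])[:15].round(0))
L=P[(P[:,2]<np.percentile(P[:,2],3)+25)]; print(L.mean(0),L.min(0),L.max(0))
for lo,hi in((113,140),(98,113)):
    C=q[n(470,580,0,110)&(q[...,2]>lo)&(q[...,2]<hi)]; print(len(C),C.mean(0),cv2.minAreaRect(C[:,:2].astype(np.float32)))
print(get_tcp_pos(),get_tool_rot().round(3),get_clock(), get_finger_gap())
# project TCP into side
T=f["camera_from_world"]
for X in (get_tcp_pos(),[524.2,54.5,129]):
    print(cv2.projectPoints(np.array([X],float),cv2.Rodrigues(T[:3,:3])[0],T[:3,3],f["mtx"],f["dist"])[0].ravel())
move_gripper(1.0); print(get_finger_gap()); f=grab_frame("side"); save(f,"side2")
a=f["pixels"][120:330,170:340,::-1]; cv2.imwrite("pics/c3.png",cv2.resize(a,(486,600),interpolation=2))
```

```text
3250 minz [249. 252. 252. 254. 254. 255. 255. 256. 256. 257. 257. 258. 258. 258.
 258.]
[517.92730627  59.63084084 278.83019948] [502.46828771  39.55507909 249.03778776] [538.73992511  68.76368091 307.5196126 ]
82 [522.0199359   54.48241581 125.46160109] ((524.68359375, 51.56178283691406), (17.898113250732422, 46.14712905883789), 8.783812522888184)
208 [517.59440577  56.14688023 105.43227289] ((524.3304443359375, 50.51090621948242), (64.14718627929688, 67.55780029296875), 5.841881275177002)
[523.83867948  54.47232983 214.4319387 ] [[-0.108  0.994 -0.001]
 [ 0.994  0.108  0.   ]
 [ 0.    -0.001 -1.   ]] 7.0167 0.003180317502178354
[249.21451839 199.70330165]
[250.32188511 221.42657468]
1.0027001512386273
```

View pics/c3.png

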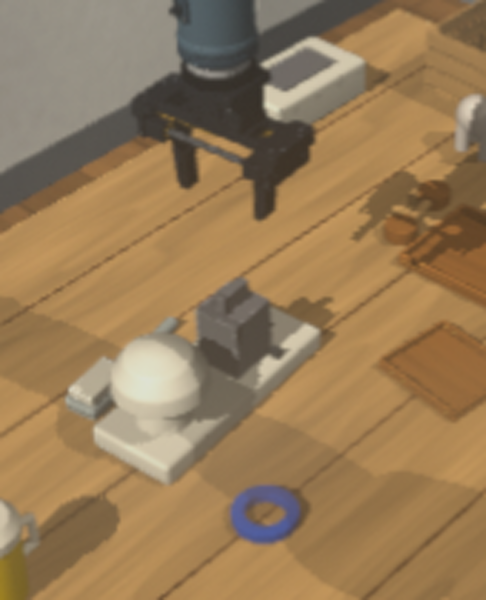

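The fingertips are about 36 mm higher than the reported TCP (tip at z≈250, TCP at 214). That explains the clean miss above the ridge. I'll descend again in guarded steps until I touch the cover top (105), which gives the true offset.

Run:
```python
from h import *
move_gripper(0.6,25)
move_l((524.2,54.5,95),120); F0=get_contact_force()
z=95
while z>62:
    z-=3; move_l((524.2,54.5,z),40); d=get_contact_force()-F0
    if abs(d[2])>4: break
print(z,get_tcp_pos(),d)
if z>62 or 1:
    z+=2.5; move_l((524.2,54.5,z),30)
    move_gripper(0.0,25); print("gap",get_finger_gap()*88,get_finger_force())
    if get_finger_gap()*88>8:
        move_l((524.2,54.5,z+20),50); print(get_finger_gap()*88,get_contact_force()-F0)
f=grab_frame("side"); save(f,"side3"); q=cloud(f)
a=f["pixels"][120:330,170:340,::-1]; cv2.imwrite("pics/c4.png",cv2.resize(a,(486,600),interpolation=2)); print(get_tcp_pos(),get_clock())
```

```text
68 [524.89625105  54.67182415  69.24512899] [-3.70434213 -0.7587933  13.9123171 ]
gap 14.103315292916255 24.91578288951132
13.8108557712951 [-0.04853976  0.47443652 -1.48861349]
[524.13406159  54.36758385  90.51819093] 13.9833
```

View pics/c4.png

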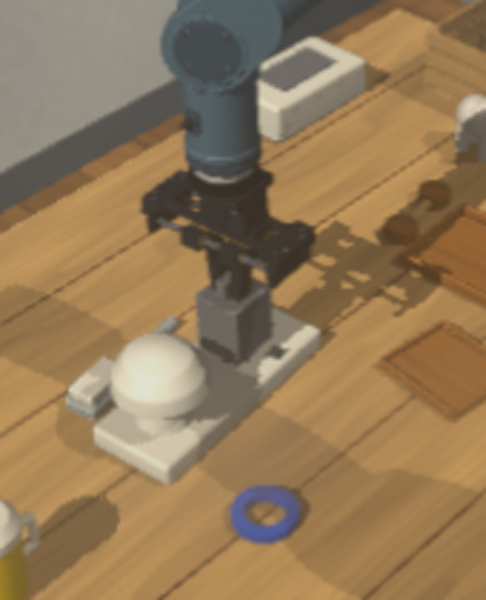

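The cover is gripped (gap 14 mm) and rising with the tool. The true offset is 36 mm, and the rim sits about 40.7 mm below the reported TCP z. Next I carry it to the tray and lower it with guarded steps.

Run:
```python
from h import *
move_l((524.2,54.5,190),100); print(get_finger_gap()*88)
X,Y=441,-301; R=rot(2.3)
goto((X,Y,190),R); print(get_finger_gap()*88,get_tcp_pos(),get_clock())
move_l((X,Y,56),100); wait(0.2); F0=get_contact_force(); z=56
while z>40:
    z-=1.5; move_l((X,Y,z),30); d=get_contact_force()-F0
    if d[2]>2.5: break
print(z,get_tcp_pos(),d)
wait(.2); move_gripper(0.5); wait(.2)
move_l((X,Y,190),100); print(get_clock())
f=grab_frame("side"); save(f,"side4"); p=cloud(f)
m=(p[...,2]>75)&(p[...,2]<115)&(abs(p[...,0]-X)<60)&(abs(p[...,1]-Y)<60); C=p[m]
print(len(C),C.mean(0),[ (np.median(c[:,2]),len(c)) for c in (C[C[:,2]>92],C[C[:,2]<88])])
cv2.imwrite("pics/c5.png",cv2.resize(f["pixels"][100:330,180:420,::-1],(600,575),interpolation=2))
```

```text
13.702387393458435
13.664320988702311 [ 441.99107182 -299.36924746  190.10241372] 16.4917
44.0 [ 441.75454997 -301.05445561   44.79058111] [-0.98758228  1.52899577  7.47476334]
22.8
221 [ 438.06838773 -298.04790919   87.12294521] [(np.float64(103.52375164702656), 58), (np.float64(81.33963758350595), 157)]
```

View pics/c5.png

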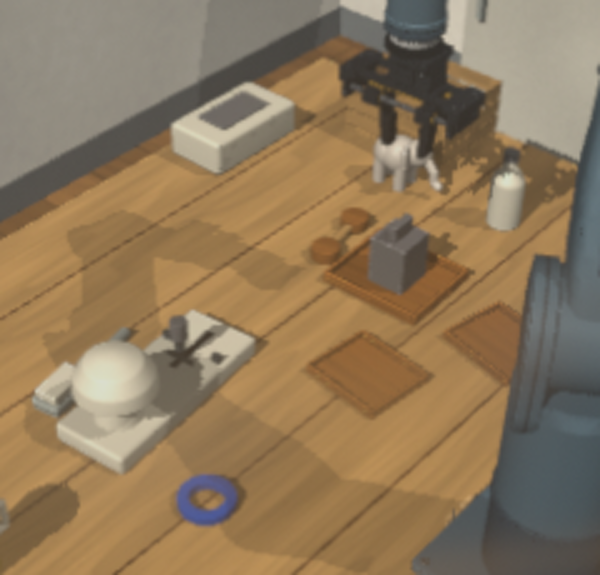

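The cover stands upright and flat in the large tray (400,255), and the lever (178,335) and mark blocks are uncovered. Now I measure the lever and marks from the top view.

Run:
```python
from h import *
f=grab_frame("top"); save(f,"top2"); p=cloud(f); np.save("top2.npy",p); im=f["pixels"]
g=cv2.cvtColor(im,cv2.COLOR_RGB2GRAY)
T=f["camera_from_world"];a=np.radians(6.38)
O=np.array([520.66,99.54]);ex=np.array([-np.sin(a),np.cos(a)]);ey=np.array([-np.cos(a),-np.sin(a)])
# rectify: lamp-frame image at plane height z (1mm = 3px), own x right, own y down
for z in (42,37):
    xs=np.arange(-145,5,.25); ys=np.arange(-60,60,.25); X,Y=np.meshgrid(xs,ys)
    W=np.dstack([O[0]+X*ex[0]+Y*ey[0],O[1]+X*ex[1]+Y*ey[1],np.full_like(X,z)]).reshape(-1,3)
    uv=cv2.projectPoints(W,cv2.Rodrigues(T[:3,:3])[0],T[:3,3],f["mtx"],f["dist"])[0].reshape(*X.shape,2).astype(np.float32)
    J=cv2.remap(im,uv[...,0],uv[...,1],cv2.INTER_LINEAR); G=cv2.cvtColor(J,cv2.COLOR_RGB2GRAY)
    cv2.imwrite(f"pics/rect{z}.png",J[...,::-1]); np.save(f"rect{z}.npy",G)
    for s in(-1,1):
        r=(ys*s>33)&(ys*s<49); prof=G[r].astype(float).mean(0)
        print(z,s,"prof",[(int(x),int(v)) for x,v in zip(xs[::8],prof[::8])])
k=p[(p[...,2]>88)&(p[...,2]<104)&(abs(p[...,0]-525)<40)&(abs(p[...,1]-54)<40)]
c=k[:,:2].mean(0)-O; print("knob",len(k),k.mean(0),c@ex,c@ey)
```

```text
42 -1 prof [(-145, 93), (-143, 91), (-141, 87), (-139, 102), (-137, 142), (-135, 190), (-133, 216), (-131, 216), (-129, 214), (-127, 213), (-125, 213), (-123, 214), (-121, 213), (-119, 212), (-117, 213), (-115, 213), (-113, 213), (-111, 212), (-109, 211), (-107, 213), (-105, 213), (-103, 213), (-101, 213), (-99, 214), (-97, 215), (-95, 213), (-93, 210), (-91, 191), (-89, 175), (-87, 133), (-85, 105), (-83, 108), (-81, 112), (-79, 116), (-77, 117), (-75, 96), (-73, 75), (-71, 59), (-69, 50), (-67, 83), (-65, 166), (-63, 188), (-61, 183), (-59, 181), (-57, 181), (-55, 182), (-53, 181), (-51, 179), (-49, 180), (-47, 181), (-45, 182), (-43, 182), (-41, 177), (-39, 171), (-37, 169), (-35, 168), (-33, 168), (-31, 162), (-29, 147), (-27, 132), (-25, 131), (-23, 130), (-21, 129), (-19, 126), (-17, 112), (-15, 109), (-13, 108), (-11, 107), (-9, 105), (-7, 104), (-5, 103), (-3, 101), (-1, 101), (1, 100), (3, 99)]
42 1 prof [(-145, 82), (-143, 81), (-141, 74), (-139, 97), (-137, 146), (-135, 196), (-133, 222), (-131, 219), (-129, 218), (-127, 216), (-125, 215), (-123, 217), (-121, 216), (-119, 
[... 1938 characters left out ...]
, 216), (-99, 217), (-97, 217), (-95, 217), (-93, 218), (-91, 221), (-89, 208), (-87, 166), (-85, 147), (-83, 140), (-81, 139), (-79, 138), (-77, 147), (-75, 134), (-73, 93), (-71, 79), (-69, 72), (-67, 91), (-65, 165), (-63, 186), (-61, 186), (-59, 184), (-57, 184), (-55, 184), (-53, 186), (-51, 182), (-49, 178), (-47, 169), (-45, 159), (-43, 153), (-41, 156), (-39, 148), (-37, 139), (-35, 131), (-33, 121), (-31, 113), (-29, 105), (-27, 100), (-25, 99), (-23, 100), (-21, 100), (-19, 99), (-17, 99), (-15, 100), (-13, 101), (-11, 100), (-9, 100), (-7, 99), (-5, 100), (-3, 99), (-1, 99), (1, 100), (3, 100)]
knob 74 [525.34108072  54.37779639  96.3826174 ] -45.40267484761782 0.36642626706746206
```

View pics/rect42.png

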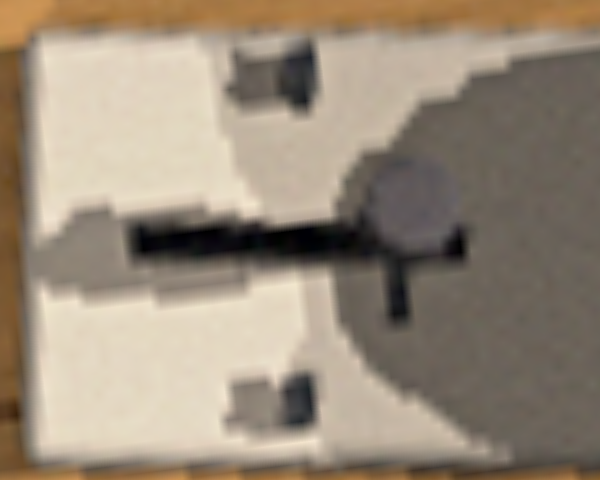

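The rectified view (0.25 mm/px) shows the mark blocks at columns ~285–316, so lamp x ≈ -70.0. The crossbar is at ~385–412 (x ≈ -45.4) and the knob at -45.4, so the pull needed is about 24.6 mm. I'll grip the knob firmly and pull along -ex, checking forces.

Run:
```python
from h import *
G=np.load("rect37.npy").astype(float); xs=np.arange(-145,5,.25); ys=np.arange(-60,60,.25)
pr=G[(ys>9)&(ys<17)].mean(0); print("bar",[(x,int(v)) for x,v in zip(xs[380:424:2],pr[380:424:2])])
P=np.array([525.2,54.5]); R=rot(6.38); a=np.radians(6.38); ex=np.array([-np.sin(a),np.cos(a)]); ey=np.array([-np.cos(a),-np.sin(a)])
goto((*P,150),R); move_gripper(1.0); wait(.1); F0=get_contact_force()
move_l((*P,27),100); print("F",get_contact_force()-F0)
move_gripper(0.0,60); wait(.2); t0=get_tcp_pos(); d=get_contact_force()-F0
print("gap",get_finger_gap()*88,get_finger_force(),"F",d,"lamp xy",d[:2]@ex,d[:2]@ey,t0,get_clock())
np.save("t0.npy",t0); np.save("F0.npy",F0)
if get_finger_gap()*88>20:
    for s in (8,16,23):
        move_l((*(P-s*ex),27),40)
        t=get_tcp_pos(); d=get_contact_force()-F0; print(s,-(t-t0)[:2]@ex,(t-t0)[:2]@ey,"F",d[:2]@ex,d[:2]@ey,d[2],get_finger_gap()*88)
print(get_clock())
for n in("side","top"):
    f=grab_frame(n); save(f,n+"5")
b=cv2.imread("pics/side5.png")[200:300,190:300]; c=cv2.imread("pics/top5.png")[180:245,210:310]
cv2.imwrite("pics/c6.png",np.hstack([cv2.resize(b,(400,400),interpolation=2),cv2.resize(c,(400,400),interpolation=2)]))
```

```text
bar [(np.float64(-50.0), 107), (np.float64(-49.5), 105), (np.float64(-49.0), 95), (np.float64(-48.5), 82), (np.float64(-48.0), 68), (np.float64(-47.5), 53), (np.float64(-47.0), 40), (np.float64(-46.5), 32), (np.float64(-46.0), 29), (np.float64(-45.5), 26), (np.float64(-45.0), 24), (np.float64(-44.5), 21), (np.float64(-44.0), 25), (np.float64(-43.5), 39), (np.float64(-43.0), 54), (np.float64(-42.5), 70), (np.float64(-42.0), 85), (np.float64(-41.5), 98), (np.float64(-41.0), 102), (np.float64(-40.5), 102), (np.float64(-40.0), 103), (np.float64(-39.5), 103)]
F [-0.15424795 -0.06163705 -0.22470546]
gap 22.50858850743238 60.011093616485596 F [ 6.52973377  0.74743262 -4.83917106] lamp xy 0.01720628980185257 -6.572349851861006 [527.51464925  54.85454761  27.28780269] 27.7583
8 6.706151236380763 -0.01592531268147135 F 3.7014775005937706 -5.6387997291903895 -5.945551543189376 22.293181461041936
16 14.122963799130297 -0.029599278847969313 F 3.958084841974979 -5.310984761880344 -6.026066238766824 22.111649904271452
23 20.65423077491958 -0.019663155012221267 F 5.190106207073964 -5.568536685528839 -6.045933577884705 22.000930257540755
28.7833
```

View pics/c6.png

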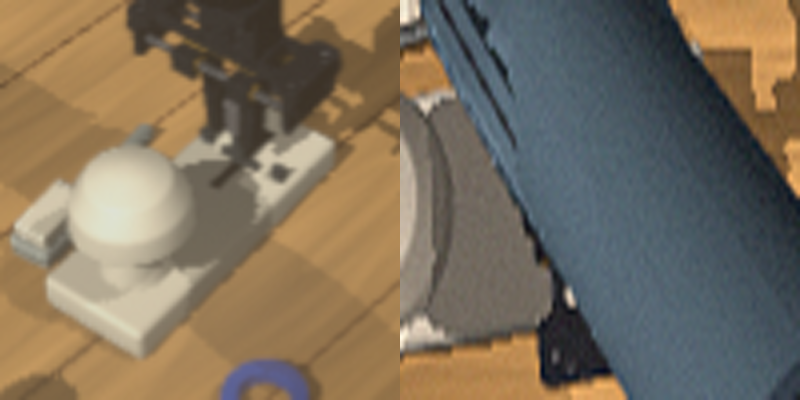

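The knob is held (gap 22 mm, 60 N) and pulled about 20.7 mm, with no sign of slip so far. The side crop shows the crossbar just short of the near block (245,158 and 280,172). I'll move to 24.6 mm, relieve the side load, and check with a rectified side view.

```bash
cat > chk.py <<'E'
from h import *
a=np.radians(6.38); ex=np.array([-np.sin(a),np.cos(a)]); ey=np.array([-np.cos(a),-np.sin(a)]); O=np.array([520.66,99.54])
P=np.array([525.2,54.5]); t0=np.load("t0.npy"); F0=np.load("F0.npy")
def go(s,side):
    move_l((*(P-s*ex-side*ey),27),25); wait(.2)
    t=get_tcp_pos(); d=get_contact_force()-F0; pull=-(t-t0)[:2]@ex; print("cmd",s,"pull",pull,(t-t0)[:2]@ey,"F",d[:2]@ex,d[:2]@ey,d[2],get_finger_gap()*88,get_clock()); return pull
def view(n):
    f=grab_frame("side"); T=f["camera_from_world"]; out=[]
    for z in(42,37):
        xs=np.arange(-110,-35,.125); ys=np.arange(0,60,.125); X,Y=np.meshgrid(xs,ys)
        W=np.dstack([O[0]+X*ex[0]+Y*ey[0],O[1]+X*ex[1]+Y*ey[1],np.full_like(X,z)]).reshape(-1,3)
        uv=cv2.projectPoints(W,cv2.Rodrigues(T[:3,:3])[0],T[:3,3],f["mtx"],f["dist"])[0].reshape(*X.shape,2).astype(np.float32)
        out.append(cv2.remap(f["pixels"],uv[...,0],uv[...,1],cv2.INTER_LINEAR)[...,::-1][:298])
    I=np.vstack([o[60:358] for o in out]); cv2.imwrite(f"pics/{n}.png",I)
    T=[]
E
sed -i 's/\[:298\])/)/; /T=\[\]$/d' chk.py
python3 - <<'E'
from chk import *
s=26.5
for i in range(3):
    p=go(s,2.3)
    if abs(24.55-p)<.2: break
    s+=24.55-p
view("v1")
E
```

```text
cmd 26.5 pull 23.668163810126515 0.03553101536703718 F 5.245652950942028 0.6226821266546063 1.3968924667781857 22.66362439975239 29.4
cmd 27.381836189873486 pull 24.482238108767966 0.044209411505402585 F 6.025002326265144 1.4327457330220947 1.3750868727087273 22.21625345772373 29.85
```

View pics/v1.png

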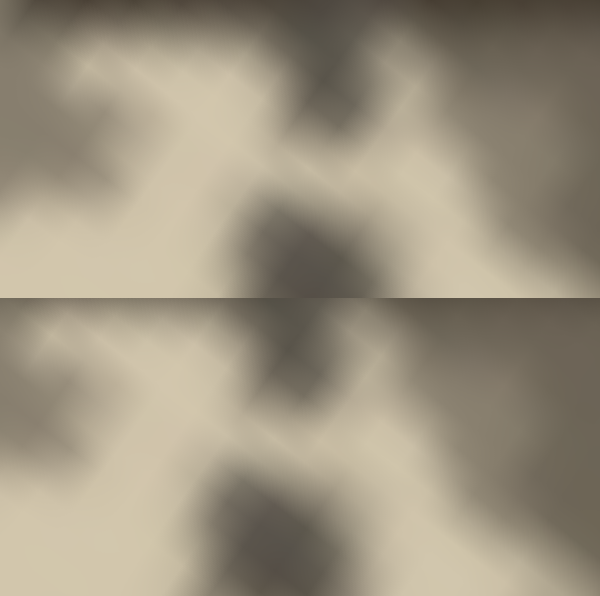

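The rectified side view shows the bar (lower panel, columns ~255–335) against the block (upper panel, ~240–385, including its visible side face). The left edges imply they are nearly level. I'll quantify the left edges, now and in the earlier home frame.

```bash
cat > e.py <<'E'
from chk import *
f=grab_frame("side"); T=f["camera_from_world"]
def edge(im,z,y0,y1,xa,xb):
    xs=np.arange(xa,xb,.125); ys=np.arange(y0,y1,.25); X,Y=np.meshgrid(xs,ys)
    W=np.dstack([O[0]+X*ex[0]+Y*ey[0],O[1]+X*ex[1]+Y*ey[1],np.full_like(X,z)]).reshape(-1,3)
    uv=cv2.projectPoints(W,cv2.Rodrigues(T[:3,:3])[0],T[:3,3],f["mtx"],f["dist"])[0].reshape(*X.shape,2).astype(np.float32)
    G=cv2.cvtColor(cv2.remap(im,uv[...,0],uv[...,1],cv2.INTER_LINEAR),cv2.COLOR_RGB2GRAY).astype(float).mean(0)
    i=G.argmin(); h=(G[:i].max()+G[i])/2; L=xs[np.where(G[:i]>h)[0][-1]]
    h2=(G[i:].max()+G[i])/2; Rr=xs[i+np.where(G[i:]>h2)[0][0]]
    return round(L,2),round(Rr,2),int(G[i]),int(G[:i].max()),int(G[i:].max())
home=cv2.imread("pics/side4.png")[...,::-1].copy()
for n,im,bx in(("home",home,(-60,-35)),("now",f["pixels"],(-92,-58))):
    for y in((37,44),(39,46)): print(n,"block",edge(im,42,*y,-92,-58))
    for y in((12,18),(14,20)): print(n,"bar",edge(im,37,*y,*bx))
E
python3 e.py
```

```text
home block (np.float64(-80.0), np.float64(-63.5), 83, 193, 160)
home block (np.float64(-79.88), np.float64(-62.88), 81, 193, 158)
home bar (np.float64(-56.25), np.float64(-43.0), 70, 126, 98)
home bar (np.float64(-56.0), np.float64(-42.88), 72, 128, 99)
now block (np.float64(-80.0), np.float64(-62.88), 85, 198, 181)
now block (np.float64(-79.88), np.float64(-62.5), 82, 198, 179)
now bar (np.float64(-79.25), np.float64(-68.0), 91, 194, 164)
now bar (np.float64(-79.38), np.float64(-67.88), 100, 198, 171)
```

Run:
```python
from chk import *
t=get_tcp_pos(); print(-(t-t0)[:2]@ex,get_finger_gap()*88,get_finger_force(),get_clock())
print(job_done())
```

```text
24.51423919734714 22.51157279246413 59.999866895377636 29.95
the job is handed in; nothing more can be done
None
```

I handed the job in at about 30 s: the cover stands upright in the largest tray, and the gripper is holding the lever out 24.5 mm, with its crossbar level with the mark blocks to within about 1 mm by camera.

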